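# Join the display tray, clamp it and set the glass paperweights in

## Robot

A 6-joint arm with a two-finger parallel gripper is mounted at the origin on the work surface. World frame = base frame: x ahead of the robot, y to its left, z up, the work surface at z = 0. Lengths are in m, angles in degrees, forces in N, time in s.
With the tool pointing down it reaches from about 0.425 to 0.925 m from the base axis. Payload 12.5 kg.
Tool frame: the origin (TCP) lies at the very end of the fingers, on their centre line; the grasp point (between the pads) lies 19 mm behind it; z points along the fingers, y is the line along which they close (so a half turn about z gives the same grasp; the last joint's range is limited). The gripper opens to 85 mm and grips with 20 to 120 N. Pads are 22 mm wide; open, the fingers measure 114 mm over their backs; the gripper's body (76 mm by 85 mm) begins 54 mm behind the grasp point. The pads swing forward as they close: fully open they stand 13 mm farther back than shut.
Start: joints at [67.517, 28.126, 89.318, -0, 62.55, -6.05], TCP at [0.177, 0.599, 0.231] pointing down, gripper open.
Joint ranges: [-177.58, 177.58], [-47.91, 125.51], [2.72, 160], [-65.01, 245.01], [3.68, 167.84], [-153.87, 153.87]. Speed limits (degrees/s): [127.2, 127.2, 159.86, 180, 180, 180].

## Interface

Orientations are given as [roll, pitch, yaw] about the fixed x, y, z axes, in that order (R = Rz(yaw) Ry(pitch) Rx(roll)).
In Python, from rig import manip gives the robot as it stands.
- The arm moves only by the tool send_rows, never from a script. Its argument "moves" is a list of rows, each a list of 5 numbers: the closure, from -1 (fully open) to 1 (shut), then the shift along the tool's x, y, z in m, then the turn about the tool's z in degrees. A call has exactly 8 rows; each row shifts and turns the commanded pose from where the row before left it, along the tool's axes as they then stand; what a row does not reach is not made up. A row lasts 1/8 s, in which the tool goes at most 62.5 mm and 10.7 degrees, less where a joint would pass 70% of its speed; a pose out of reach is approached as far as the arm can. A call is refused whole if a number of a shift passes 0.0625 or a number of a turn 10.7, either way. A call with a gripper value outside its range is refused whole. The fingers move at their own pace and stop on an object; "squeeze" is the grip in N (left out, the last holds). Time passes only in rows, so rows that do not move let the fingers close, or fill a call up. It gives the time, the measured TCP pose, the force, the opening and the grip force at its end, in the units of the state.
- manip.read_state(): the state, without advancing time (a new reading comes with each control period).
- manip.snapshot(name): name is "scene" or "side" or "wrist"; returns a dict with "img" (480x640x3 uint8, blue, green, red), "depth" (480x640 float32, m along the optical axis (not along the pixel's ray), 0 where there is no reading), "mtx" (3x3 intrinsics, pixels), "R" (3x3) and "t" (3): a world point X has camera coordinates R X + t. Camera axes: x right, y down, z forward; pixel columns grow to the right and rows downward; lengths in m; the calibration is good to about 2 mm. A picture is of the moment at which its call begins.
- manip.sign_off(): hands the job in; it is judged then, once.
The state is a dict: "time": time; "q": joint angles; "qd": joint speeds; "tau": joint torques, N m; "tool_pos": TCP position; "orientation": TCP orientation; "wrist_force": force on the tool from outside, world axes, zero at the start; "torque": the same for the moment, N m; "finger_gap": opening from 0.0 (shut) to 1.0 (fully open); "grip_force": force on a finger pad.
Only numpy, scipy, OpenCV 4.12 (cv2) and the standard library are available. Lean on these libraries where they do the work, as an engineer would, in place of code of your own. Each camera call takes 0.05 s, during which the arm holds its last target. There are 200 camera calls.

## Task

Make the two-part display tray on the side table into one row: with the end stop still open push the loose half flush against the fixed half, then slide the end stop up until it presses on it. Put every cut-glass paperweight on the table into a pocket of its own, and leave the tin, saucers, comb and key fob where they are.

Things in the scene. Friction and masses are not known exactly. Their poses are not given: they have to be found in the camera images.
- rack: Fixed half of an oak display tray: a row of four open square pockets along its y axis, 80 mm wide (x), 293 mm long (y), walls 9 mm thick and 20 mm high, each pocket 62 x 62 mm inside, its dark green floor 6 mm above the table. Origin: centre of its underside. A flush steel guide strip (look only) runs from its +y end under the place of the loose half.
- tray: Loose half, pale wood, 0.45 kg: two such pockets in a row along its y, 80 mm wide (x), 151 mm long (y), same walls, pockets and floors. The wall between its pockets (9 mm thick in y, 20 mm high, at its centre) can be pinched from above. Origin: centre of underside; when butted flush it lies at (0, 222, 0) mm in rack's frame, axes parallel.
- stop (a joint): End stop, a dark steel bar 80 mm wide (x), 16 mm thick, 24 mm high, with an orange grip tab. It slides along the rack's +y, in m: about 0.08 (open) at the start, 0.005 where its face just touches a tray butted flush, 0 the end of its travel. Slides stiffly (about 2.5 N) and stays where left.
- stop_grip (a point): Point to grip in the orange tab of the end stop, 45 mm above the table; the tab is 28 mm wide (rack x), 18 mm thick (rack y) and reaches from 22 to 58 mm above the table.
- stop_face (a point): Middle of the end stop's pressing face (the face that looks to the loose tray).
- rack_p0 (a point): Centre of the floor of pocket 0 of the fixed half, 6 mm above the table (14 mm below the rims).
- rack_p1 (a point): Centre of the floor of pocket 1 of the fixed half, 6 mm above the table (14 mm below the rims).
- rack_p2 (a point): Centre of the floor of pocket 2 of the fixed half, 6 mm above the table (14 mm below the rims).
- rack_p3 (a point): Centre of the floor of pocket 3 of the fixed half, 6 mm above the table (14 mm below the rims).
- tray_p0 (a point): Centre of the floor of pocket 0 of the loose half, 6 mm above the table (14 mm below the rims).
- tray_p1 (a point): Centre of the floor of pocket 1 of the loose half, 6 mm above the table (14 mm below the rims).
- glass0: Dark blue solid glass paperweight, a 50 mm cube with its edges and corners cut off flat (flat square faces 33 mm wide on its own +-x, +-y, +-z; 59 mm across the cut edges), 0.26 kg. Origin: its centre, 25 mm above what it rests on (31 mm above the table when it sits flat in a pocket, where it has room to turn). Absent in some runs.
- glass1: Red-amber solid glass paperweight, a 50 mm cube with its edges and corners cut off flat (flat square faces 33 mm wide on its own +-x, +-y, +-z; 59 mm across the cut edges), 0.26 kg. Origin: its centre, 25 mm above what it rests on (31 mm above the table when it sits flat in a pocket, where it has room to turn). Absent in some runs.
- glass2: Dark green solid glass paperweight, a 50 mm cube with its edges and corners cut off flat (flat square faces 33 mm wide on its own +-x, +-y, +-z; 59 mm across the cut edges), 0.26 kg. Origin: its centre, 25 mm above what it rests on (31 mm above the table when it sits flat in a pocket, where it has room to turn). Absent in some runs.
- glass3: Plum solid glass paperweight, a 50 mm cube with its edges and corners cut off flat (flat square faces 33 mm wide on its own +-x, +-y, +-z; 59 mm across the cut edges), 0.26 kg. Origin: its centre, 25 mm above what it rests on (31 mm above the table when it sits flat in a pocket, where it has room to turn). Absent in some runs.
- glass4: Yellow solid glass paperweight, a 50 mm cube with its edges and corners cut off flat (flat square faces 33 mm wide on its own +-x, +-y, +-z; 59 mm across the cut edges), 0.26 kg. Origin: its centre, 25 mm above what it rests on (31 mm above the table when it sits flat in a pocket, where it has room to turn). Absent in some runs.
- glass5: Pale smoke-grey solid glass paperweight, a 50 mm cube with its edges and corners cut off flat (flat square faces 33 mm wide on its own +-x, +-y, +-z; 59 mm across the cut edges), 0.26 kg. Origin: its centre, 25 mm above what it rests on (31 mm above the table when it sits flat in a pocket, where it has room to turn). Absent in some runs.
- tin: Bystander: closed round aluminium tin with a hinged flap lid, 108 mm across, 60 mm high. Origin: centre of underside.
- saucers: Bystander: pair of stacked ceramic saucers, 136 mm across, 26 mm high. Origin: centre of underside.
- comb: Bystander: pale wooden comb, 160 x 42 x 6 mm, long along its x. Origin: centre of underside.
- fob: Bystander: chrome key fob with ring, 34 x 90 x 10 mm, long along its y. Origin: centre of underside of the fob.

How it is judged:
By the outcome, as a careful person would: the job done as asked, in the order asked, and still so for the second after the job is handed in, with the robot touching nothing.
Of glass0, glass1, glass2, glass3, glass4, glass5 only 4 to 6 are there at a start; the rules pass over those that are not, and their reading is None.
At some moment in a run one of glass0, glass1, glass2, glass3, glass4, glass5 may be knocked a few centimetres aside while the robot is not near it.
Once in a run the grip may slacken for a moment while it holds something.
It also fails if it takes over 210 s, if anything falls off the work surface, if the arm or the gripper's body presses on something with over 40 N, if the wrist force passes 120 N, or if a joint passes its speed limit or range.

## Working session

There is one attempt and no reset: what is moved stays moved. The work goes in short steps, Python scripts to look and compute and a tool call to move; the robot and the scene stay as the last step left them, time stands still between calls to the robot, and variables do not carry over. Pictures are saved under pics/ and viewed, at most 14 in all, crops included, and the job is handed in when it is done.

Besides the shell and the picture viewer there is one more tool, called after ">>>" in YAML: its name, and indented under it one key for each argument. send_rows: Moves the arm, as the interface text tells. Its arguments: {"type":"object","properties":{"moves":{"type":"array","items":{"type":"array","items":{"type":"number"}}},"squeeze":{"type":"number"}},"required":["moves"]}

```bash
ls; mkdir -p pics
python3 - <<'E'
from rig import manip
import cv2,numpy as np
s=manip.read_state();print(s)
for n in("scene","side"):
    d=manip.snapshot(n);cv2.imwrite(f"pics/{n}0.png",d["img"]);np.savez(f"pics/{n}0.npz",**d)
    print(n,d["mtx"],d["R"],d["t"],-d["R"].T@d["t"])
E
```

```text
pics
{'time': 0.0, 'q': array([ 6.75174587e+01,  2.81660100e+01,  8.93529256e+01, -1.05141309e-03,
        6.25489336e+01, -6.05067968e+00]), 'qd': array([-0.01630885,  0.03620229,  0.10682882,  0.02907045, -0.06612932,
        0.02643585]), 'tau': array([ 6.53612078e-04, -6.18456388e+01, -2.61593378e+01,  2.79499730e-07,
        3.95124662e-03,  1.50876303e-05]), 'tool_pos': array([0.1766867 , 0.59924824, 0.23069071]), 'orientation': array([-1.79932411e+02, -6.22669780e-03,  1.63568620e+02]), 'wrist_force': array([-1.28059002, -0.38401263, -0.53390227]), 'torque': array([-0.00590787, -0.02514618,  0.02627805]), 'grip_force': 0.0, 'finger_gap': 0.9988946402566751}
scene [[583.2279855    0.         323.18868563]
 [  0.         583.2279855  246.72363123]
 [  0.           0.           1.        ]] [[-0.04594779  0.99893338 -0.00457101]
 [ 0.72418252  0.03015757 -0.68894861]
 [-0.68807592 -0.03496591 -0.72479577]] [ 0.03611692 -0.37482367  1.87773073] [1.56512154 0.04088194 1.10290214]
side [[466.19284615   0.         321.03886956]
 [  0.         466.19284615 242.70126694]
 [  0.           0.           1.        ]] [[-0.99833609 -0.0576439   0.00149569]
 [-0.04543543  0.77039646 -0.63594412]
 [ 0.03550602 -0.63495392 -0.77173366]] [0.59880225 0.08774087 1.21154271] [0.55877537 0.73619583 0.98989096]
```

View pics/scene0.png

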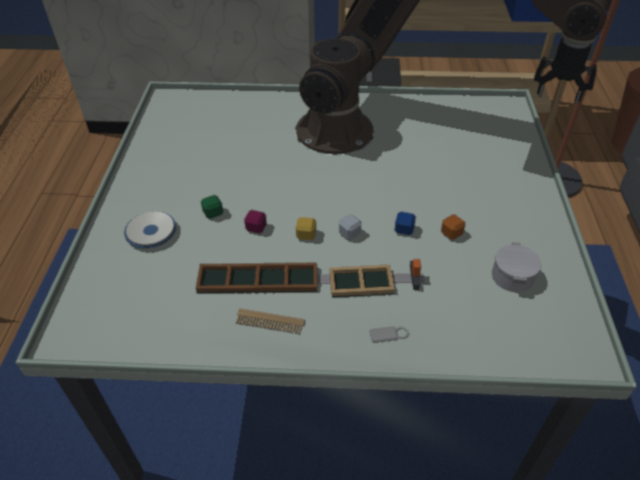

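View pics/side0.png

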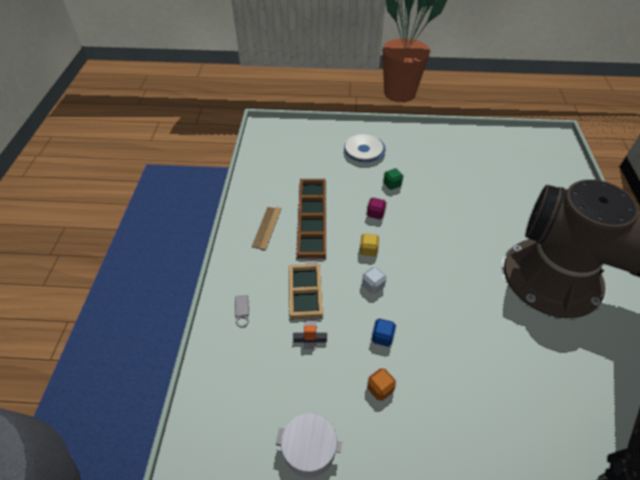

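All six weights are there. In the scene view, left to right: green (212,206), plum (256,221), yellow (306,228), grey (350,226), blue (405,223) and orange (453,226). The rack spans columns 197–320 near row 277, the tray is at (362,280), and the stop tab is at (416,268). Next I'll measure them.

```bash
cat > h.py <<'E'
import numpy as np,cv2
def cloud(d):
    v,u=np.mgrid[0:480,0:640];z=d["depth"];K=d["mtx"]
    P=np.stack([(u-K[0,2])/K[0,0]*z,(v-K[1,2])/K[1,1]*z,z],-1)
    W=(P-d["t"])@d["R"];W[z<=0]=np.nan;return W
def ray(d,u,v,h):
    K=d["mtx"];r=np.array([(u-K[0,2])/K[0,0],(v-K[1,2])/K[1,1],1])@d["R"];c=-d["R"].T@d["t"]
    return c+r*(h-c[2])/r[2]
def comps(d,lo=.008,hi=.075,x=(.4,1),y=(-.6,.6)):
    W=cloud(d);m=((W[...,2]>lo)&(W[...,2]<hi)&(W[...,0]>x[0])&(W[...,0]<x[1])&(W[...,1]>y[0])&(W[...,1]<y[1])).astype(np.uint8)
    n,L,st,c=cv2.connectedComponentsWithStats(m,connectivity=4)
    return W,[(L==i,c[i]) for i in range(1,n) if st[i,4]>25]
E
python3 - <<'E'
import numpy as np,cv2
from h import *
for n in("scene","side"):
    d=dict(np.load(f"pics/{n}0.npz"));W,C=comps(d,x=(.3,1.1))
    tb=W[(abs(W[...,0]-.6)<.02)&(abs(W[...,1])<.4)];print(n,"table z",np.nanmedian(tb[:,2]))
    for m,c in C:
        w=W[m];zt=np.percentile(w[:,2],97);t=w[w[:,2]>zt-.006]
        r=cv2.minAreaRect((t[:,:2]*1000).astype(np.float32))
        print(c.round(0),len(w),"z",zt.round(3),"mean",t[:,:2].mean(0).round(3),"rect",np.round(r[0],1),np.round(r[1],1),round(r[2],1),d["img"][m].mean(0).round())
E
```

```text
scene table z 0.00021697090456539444
[212. 206.] 409 z 0.055 mean [ 0.407 -0.32 ] rect [ 407.7 -317.4] [47.2 43.1] 41.1 [46. 63. 33.]
[255. 221.] 429 z 0.054 mean [ 0.461 -0.194] rect [ 461.4 -193.3] [47.8 44.9] 74.7 [52. 33. 70.]
[150. 229.] 1496 z 0.03 mean [ 0.491 -0.473] rect [ 492.3 -470.3] [124.5 123.6] 64.3 [132. 132. 127.]
[405. 223.] 415 z 0.054 mean [0.45  0.201] rect [449.7 200.9] [44.2 41. ] 75.8 [80. 50. 31.]
[350. 226.] 444 z 0.054 mean [0.47  0.057] rect [472.5  54.3] [42.6 46.8] 47.8 [108. 103.  97.]
[453. 226.] 453 z 0.054 mean [0.46  0.325] rect [460.2 326.9] [47.  43.3] 33.5 [37. 62. 94.]
[306. 228.] 426 z 0.055 mean [ 0.481 -0.059] rect [482.1 -58.9] [43.2 45.9] 89.4 [ 50.  92. 105.]
[516. 267.] 1788 z 0.065 mean [0.605 0.461] rect [602.5 460.3] [108.  109.2] 36.4 [115. 111. 110.]
[415. 272.] 274 z 0.061 mean [0.619 0.218] rect [618.3 218.6] [30.8 17.6] 2.4 [49. 60. 82.]
[257. 277.] 2171 z 0.025 mean [ 0.641 -0.171] rect [ 640.6 -168.3] [ 84.6 292.8] 3.1 [41. 53. 66.]
[362. 280.] 1083 z 0.025 mean [0.641 0.085] rect [639.7  86.2] [ 84.7 150.8] 5.9 [ 68.  88. 100.]
[... 806 characters left out ...]
.9 46.1] 82.0 [ 56. 119. 138.]
[306. 291.] 846 z 0.024 mean [0.634 0.093] rect [633.6  86.9] [ 79.2 153.7] 6.4 [ 88. 120. 140.]
[374. 280.] 487 z 0.053 mean [0.463 0.06 ] rect [464.8  59.9] [46.3 43.7] 44.3 [139. 133. 124.]
[242. 305.] 249 z 0.014 mean [0.787 0.139] rect [787.2 139.5] [32.4 63.2] 9.3 [143. 140. 140.]
[384. 332.] 549 z 0.053 mean [0.443 0.204] rect [443.3 205.1] [47.1 42.1] 76.6 [110.  66.  36.]
[310. 335.] 420 z 0.06 mean [0.612 0.22 ] rect [612.2 219.6] [27.1 19.4] 3.8 [58. 70. 95.]
[381. 384.] 671 z 0.053 mean [0.452 0.328] rect [452.4 329.2] [46.3 42.6] 38.4 [ 40.  81. 128.]
[309. 444.] 2973 z 0.064 mean [0.597 0.464] rect [596.7 463.3] [108.1 107.4] 36.9 [171. 164. 163.]
```

```bash
cat >> h.py <<'E'
from rig import manip
def top(d,c,H,band=.006):
    """rect of a component's top points, slid along their rays onto the plane z=H (m)"""
    W,m=c;w=W[m];zt=np.percentile(w[:,2],97);t=w[w[:,2]>zt-band];C=-d["R"].T@d["t"]
    p=C+(t-C)*((H-C[2])/(t[:,2:]-zt+H-C[2]+zt-H)) if False else C+(t-C)*((H-C[2])/(t[:,2:]-C[2]))
    return cv2.minAreaRect((p[:,:2]*1000).astype(np.float32))
def go(x,y,z,yaw):
    """shift (tool axes after the turn, mm) and turn from the measured pose to the target"""
    s=manip.read_state();p=s["tool_pos"];a=s["orientation"][2]
    t=-((yaw-a+90)%180-90);n=np.radians(a-t);D=np.array([x,y,z])-p*1000
    print("at",(p*1000).round(1),"yaw",round(a,2),"turn",round(t,2),"shift",np.round([D[0]*np.cos(n)+D[1]*np.sin(n),D[0]*np.sin(n)-D[1]*np.cos(n),-D[2]],1),"q1,q6",s["q"][[0,5]].round(1))
E
sed -i 's/ C+(t-C)\*((H-C\[2\])\/(t\[:,2:\]-zt.*$/ C+(t-C)*((H-C[2])\/(t[:,2:]-C[2]))/' h.py; grep -n "p=C" h.py
python3 - <<'E'
from h import *
for n in("scene","side"):
    d=dict(np.load(f"pics/{n}0.npz"));W,C=comps(d,x=(.3,.72),y=(-.4,.4));print(n)
    for m,c in C:
        h=np.nanpercentile(W[m][:,2],97);H=.02 if h<.035 else .05 if h<.057 else .058
        r=top(d,(W,m),H);print(c.round(),H,np.round(r[0],1),np.round(r[1],1),round(r[2],1))
go(633.5,86,231,6.1)
E
```

```text
17:    p=C+(t-C)*((H-C[2])/(t[:,2:]-zt+H-C[2]+zt-H)) if False else C+(t-C)*((H-C[2])/(t[:,2:]-C[2]))
scene
[212. 206.] 0.05 [ 407.7 -319. ] [45.8 44.8] 30.7
[255. 221.] 0.05 [ 462.2 -192.9] [48.5 45.1] 76.4
[405. 223.] 0.05 [449.8 201. ] [44.3 41.9] 75.9
[350. 226.] 0.05 [472.9  54. ] [42.8 47.2] 45.1
[453. 226.] 0.05 [460.9 326.3] [46.4 43.5] 37.5
[306. 228.] 0.05 [482.5 -59.4] [44.6 43.7] 2.4
[415. 272.] 0.058 [619.2 218.3] [29.2 17.3] 3.2
[257. 277.] 0.02 [ 639.9 -168.6] [ 84.2 293. ] 3.2
[362. 280.] 0.02 [638.9  86.3] [ 83.6 150.9] 6.3
side
[393. 178.] 0.05 [ 402.5 -317.4] [41.5 39.6] 33.9
[312. 218.] 0.02 [ 634.6 -164.5] [ 79.9 292.8] 3.3
[376. 208.] 0.05 [ 454.5 -189.7] [45.7 42.6] 75.3
[369. 244.] 0.05 [475.6 -55.5] [44.  44.7] 88.9
[306. 291.] 0.02 [632.7  87.4] [ 79.1 152.3] 5.7
[374. 280.] 0.05 [464.5  61.2] [46.2 43.9] 43.2
[384. 332.] 0.05 [443.6 206.2] [46.4 42.1] 76.8
[310. 335.] 0.058 [612.1 220.5] [27.2 17.7] 3.4
[381. 384.] 0.05 [452.9 329.9] [46.  42.2] 39.1
at [176.7 599.3 230.8] yaw 163.57 turn -22.53 shift [-3.997e+02 -5.589e+02 -2.000e-01] q1,q6 [67.5 -6. ]
```

>>> send_rows:
  moves:
    - [-1,0,0,0,-7.5]
    - [-1,0,0,0,-7.5]
    - [-1,0,0,0,-7.5]
    - [-1,-0.02,-0.028,0,0]
    - [-1,-0.031,-0.043,0,0]
    - [-1,-0.031,-0.043,0,0]
    - [-1,-0.031,-0.043,0,0]
    - [-1,-0.031,-0.043,0,0]
  squeeze: 40

```text
time: 1.1
tool_pos: [0.342, 0.4144, 0.2312]
orientation: [-180.0, -0.0, -173.9]
wrist_force: [1.3, 0.5, 0.2]
finger_gap: 0.999
grip_force: 0.0
```

>>> send_rows:
  moves:
    - [-1,-0.031,-0.043,0,0]
    - [-1,-0.031,-0.043,0,0]
    - [-1,-0.031,-0.043,0,0]
    - [-1,-0.031,-0.043,0,0]
    - [-1,-0.031,-0.043,0,0]
    - [-1,-0.031,-0.043,0,0]
    - [-1,-0.031,-0.043,0,0]
    - [-1,-0.039,-0.058,0,0]

```text
time: 2.1
tool_pos: [0.6297, 0.0904, 0.2311]
orientation: [180.0, -0.0, -173.9]
wrist_force: [0.2, 0.5, 0.2]
finger_gap: 1.001
grip_force: 0.0
```

Run:
```python
from h import *
go(633.5,86,60,6.1)
d=manip.snapshot("wrist");cv2.imwrite("pics/w1.png",d["img"]);np.savez("pics/w1.npz",**d)
print(d["mtx"],-d["R"].T@d["t"],d["R"].round(2),manip.read_state()["time"])
W,C=comps(d,x=(.3,.75),y=(-.4,.4))
for m,c in C:
    h=np.nanpercentile(W[m][:,2],97)
    if h>.07: continue
    H=.02 if h<.035 else .05 if h<.057 else .058
    r=top(d,(W,m),H);print(c.round(),m.sum(),h,H,np.round(r[0],1),np.round(r[1],1),round(r[2],1))
```

```text
at [629.7  90.4 231.1] yaw -173.9 turn 0.0 shift [ -3.3  -4.8 171.1] q1,q6 [  2.2 -93.9]
[[365.09588943   0.         317.85524712]
 [  0.         365.09588943 238.15980563]
 [  0.           0.           1.        ]] [0.56154468 0.0824241  0.37471195] [[-0.11  0.99  0.  ]
 [ 0.96  0.1   0.27]
 [ 0.27  0.03 -0.96]] 2.15
[20.  4.] 292 0.034327384088594065 0.02 [ 480.  -192.6] [ 3. 13.] 6.1
[161.  23.] 3504 0.052297820072748 0.05 [484.9 -58.4] [44.2 30.3] 85.7
[298.  23.] 3213 0.05225438955785218 0.05 [477.7  57.1] [32.5 53.4] 6.1
[470.  22.] 3157 0.05220584178202187 0.05 [459.6 198.9] [26.7 48. ] 6.1
[607.  40.] 4445 0.05195816085773862 0.05 [460.6 312.6] [49.5 34.1] 19.4
[109. 190.] 7335 0.02235506816557131 0.02 [ 634.9 -124.1] [ 80.1 204.9] 3.4
[451. 207.] 2284 0.059695284165991486 0.058 [614.6 216.6] [28.1 18.9] 3.3
[312. 213.] 5232 0.022316668450752142 0.02 [636.4  85.4] [ 80.2 150.9] 6.5
```

View pics/w1.png

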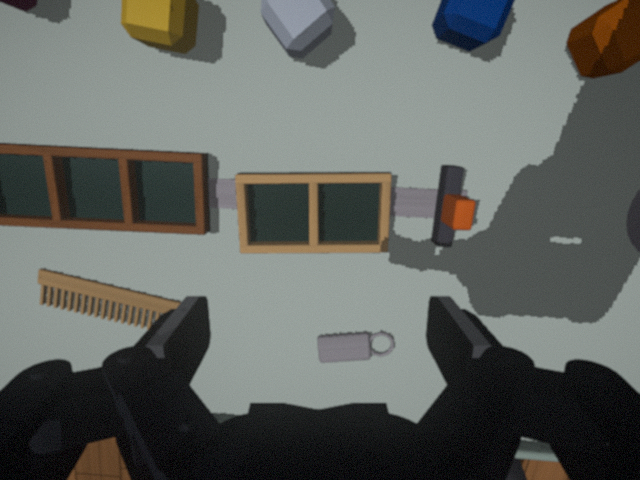

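The wrist view shows the tray centred at (312,213), the rack's end wall at (208,192) and the stop tab at (458,213). The tray sits 31 mm short of flush, 13.7 mm to the side and turned 3°. Next I pinch its middle wall.

>>> send_rows:
  moves:
    - [0.3,-0.006,-0.0057,0.0,-0.3]
    - [0.3,0,0,0.04,0]
    - [0.3,0,0,0.05,0]
    - [0.3,0,0,0.05,0]
    - [0.3,0,0,0.04,0]
    - [0.3,0,0,0.02,0]
    - [0.3,0,0,0.012,0]
    - [0.3,0,0,0.008,0]
  squeeze: 30

```text
time: 3.15
tool_pos: [0.6359, 0.0869, 0.0118]
orientation: [180.0, 0.1, -173.6]
wrist_force: [-0.3, -0.1, 1.4]
finger_gap: 0.351
grip_force: 0.0
```

>>> send_rows:
  moves:
    - [1,0,0,0,0]
    - [1,0,0,0,0]
    - [1,0,0,0,0]
    - [1,0,0,0,0]
    - [1,0,0,0,0]
    - [1,0,0,0,0]
    - [1,0,0,0,0]
    - [1,0,0,0,0]

```text
time: 4.15
tool_pos: [0.6358, 0.0865, 0.012]
orientation: [-180.0, 0.1, -173.6]
wrist_force: [-1.5, 0.2, 6.3]
finger_gap: 0.091
grip_force: 32.2
```

Run:
```python
from h import *
a=np.radians(3.35);ex=np.array([np.cos(a),np.sin(a)]);ey=np.array([-ex[1],ex[0]])
o=np.array([628.9,-21.8])
for k in (79,75.5): print(o+k*ey);go(*(o+k*ey),11,3.35)
```

```text
[624.28361742  57.06500499]
at [635.8  86.5  12. ] yaw -173.64 turn 3.01 shift [ 13.2 -28.8   1. ] q1,q6 [  1.9 -94.5]
[624.4881407   53.57098578]
at [635.8  86.5  12. ] yaw -173.64 turn 3.01 shift [ 13.2 -32.3   1. ] q1,q6 [  1.9 -94.5]
```

>>> send_rows:
  moves:
    - [1,0,0,0,1.5]
    - [1,0,0,0,1.5]
    - [1,0.003,-0.005,0,0]
    - [1,0.003,-0.005,0,0]
    - [1,0.003,-0.005,0,0]
    - [1,0.003,-0.005,0,0]
    - [1,0.0012,-0.005,0,0]
    - [1,0,-0.003,0,0]

```text
time: 5.15
tool_pos: [0.6242, 0.0582, 0.012]
orientation: [180.0, 0.1, -176.6]
wrist_force: [-0.8, 8.2, 7.3]
finger_gap: 0.091
grip_force: 32.3
```

>>> send_rows:
  moves:
    - [1,0,-0.001,0,0]
    - [1,0,-0.001,0,0]
    - [1,0,-0.001,0,0]
    - [1,0,-0.001,0,0]
    - [1,0,-0.001,0,0]
    - [1,0,0,0,0]
    - [1,0,0,0,0]
    - [1,0,0,0,0]

```text
time: 6.15
tool_pos: [0.6245, 0.0534, 0.012]
orientation: [180.0, 0.1, -176.6]
wrist_force: [-0.5, 6.2, 6.8]
finger_gap: 0.092
grip_force: 32.3
```

>>> send_rows:
  moves:
    - [1,0,-0.001,0,0]
    - [1,0,-0.001,0,0]
    - [1,0,-0.001,0,0]
    - [1,0,0,0,0]
    - [1,0,0,0,0]
    - [1,0,0,0,0]
    - [1,0,0,0,0]
    - [1,0,0,0,0]

```text
time: 7.15
tool_pos: [0.6245, 0.0529, 0.012]
orientation: [179.8, 0.1, -176.6]
wrist_force: [0.3, 24.4, 6.5]
finger_gap: 0.092
grip_force: 32.4
```

Run:
```python
from h import *
s=manip.read_state();print(s["tool_pos"],s["wrist_force"])
d=manip.snapshot("wrist");cv2.imwrite("pics/w2.png",cv2.resize(d["img"][100:300,0:640],None,fx=1.25,fy=1.25));np.savez("pics/w2.npz",**d)
```

```text
[0.62452159 0.05288868 0.01197927] [ 0.31340934 24.37972862  6.47750295]
```

View pics/w2.png

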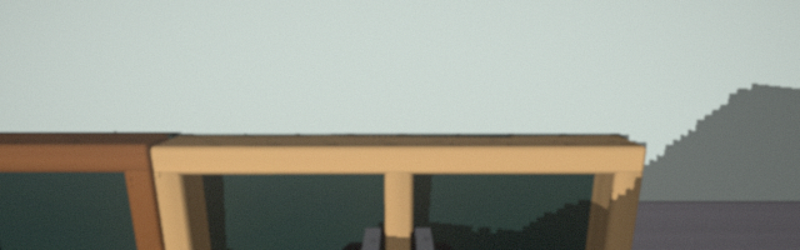

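Pushing gave 24 N and the tray stopped moving, so the two halves are touching. The joint is at about (155,190) in the crop. I'll unload, release, lift and check alignment.

>>> send_rows:
  moves:
    - [1,0,0.001,0,0]
    - [1,0,0.001,0,0]
    - [0.5,0,0,0,0]
    - [0.4,0,0,0,0]
    - [0.4,0,0,0,0]
    - [0.4,0,0,-0.03,0]
    - [0.4,0,0,-0.06,0]
    - [0.4,0,0,-0.06,0]

```text
time: 8.2
tool_pos: [0.624, 0.0516, 0.1626]
orientation: [180.0, -0.1, -176.6]
wrist_force: [0.6, 0.9, -0.3]
finger_gap: 0.297
grip_force: 0.0
```

Run:
```python
from h import *
d=manip.snapshot("wrist");cv2.imwrite("pics/w3.png",d["img"]);np.savez("pics/w3.npz",**d)
W,C=comps(d,x=(.55,.68),y=(-.4,.4))
for m,c in C:
    h=np.nanpercentile(W[m][:,2],97)
    if h>.07: continue
    H=.02 if h<.035 else .058
    r=top(d,(W,m),H);print(c.round(),m.sum(),h,H,np.round(r[0],1),np.round(r[1],1),round(r[2],1))
a=np.radians(3.35);ex=np.array([np.cos(a),np.sin(a)]);ey=np.array([-ex[1],ex[0]]);o=np.array([628.9,-21.8])
# edges of wood top in rack frame, binned along y
T=(W[...,2]>.017)&(W[...,2]<.027);p=W[T][:,:2]*1000-o;X=p@ex;Y=p@ey
for y in list(range(-65,0,10))+list(range(5,150,12)):
    k=abs(Y-y)<5
    if k.sum()>5: print(y,k.sum(),np.percentile(X[k],[1,99]).round(1))
```

```text
[206. 223.] 17871 0.022162070128816515 0.02 [630.  -43.1] [ 80.3 342. ] 3.1
[531. 226.] 4250 0.05950995670337591 0.058 [614.4 215.9] [27.8 20.5] 3.4
-65 284 [-39.5  39. ]
-55 284 [-39.6  38.9]
-45 321 [-131.5   39. ]
-35 312 [-130.2   38.9]
-25 322 [-128.8   38.7]
-15 373 [-131.7   38.9]
-5 1395 [-157.4   38.2]
5 1066 [-38.8  39.3]
17 275 [-39.2  39.8]
29 276 [-39.2  40. ]
41 282 [-39.2  39.7]
53 287 [-153.6   39.9]
65 402 [-149.5   39.9]
77 972 [-134.    39.4]
89 325 [-130.8   40.1]
101 323 [-141.4   39.9]
113 309 [-149.2   39.7]
125 285 [-39.3  39.8]
137 491 [-39.3  39.8]
149 636 [-38.8  39.1]
```

View pics/w3.png

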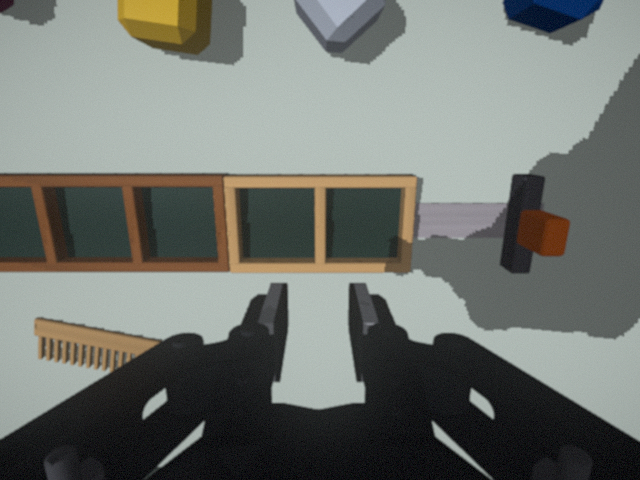

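The halves are flush: the side edges of rack and tray agree within 0.8 mm across the joint at column 225. The orange tab is at (545,232). Next is the stop.

Run:
```python
from h import *
go(614.5,216,27,3.35)
```

```text
at [626.7  51.6 170.9] yaw -176.63 turn 0.02 shift [  2.6 164.8 143.9] q1,q6 [ -1.3 -94.7]
```

>>> send_rows:
  moves:
    - [-0.2,0,0.04,0,0]
    - [-0.2,0,0.05,0,0]
    - [-0.2,0.0026,0.05,0,0]
    - [-0.2,0,0.0248,0.02,0]
    - [-0.2,0,0,0.04,0]
    - [-0.2,0,0,0.05,0]
    - [-0.2,0,0,0.024,0]
    - [-0.2,0,0,0.01,0]

```text
time: 9.25
tool_pos: [0.6114, 0.2159, 0.0156]
orientation: [-180.0, -0.1, -176.6]
wrist_force: [0.2, 0.9, -0.6]
finger_gap: 0.599
grip_force: 0.0
```

>>> send_rows:
  moves:
    - [0.6,0,0,0,0]
    - [1,0,0,0,0]
    - [1,0,0,0,0]
    - [1,0,0,0,0]
    - [1,0,0,0,0]
    - [1,0,0,0,0]
    - [1,0,0,0,0]
    - [1,0,0,0,0]
  squeeze: 40

```text
time: 10.25
tool_pos: [0.6126, 0.2164, 0.0185]
orientation: [180.0, 0.1, -176.6]
wrist_force: [-1.3, 0.3, 6.2]
finger_gap: 0.208
grip_force: 41.9
```

>>> send_rows:
  moves:
    - [1,0,-0.005,0,0]
    - [1,0,-0.01,0,0]
    - [1,0,-0.01,0,0]
    - [1,0,-0.01,0,0]
    - [1,0,-0.01,0,0]
    - [1,0,-0.01,0,0]
    - [1,0,-0.01,0,0]
    - [1,0,0,0,0]

```text
time: 11.25
tool_pos: [0.6164, 0.1506, 0.0185]
orientation: [-180.0, 0.1, -176.7]
wrist_force: [-0.8, -2.9, 7.0]
finger_gap: 0.21
grip_force: 42.2
```

>>> send_rows:
  moves:
    - [0.4,0,0,0,0]
    - [0.3,0,0,0,0]
    - [0.3,0,0,-0.008,0]
    - [1,0,0,0,0]
    - [1,0,0,0,0]
    - [1,0,0,0,0]
    - [1,0,0,0,0]
    - [1,0,0,0,0]

```text
time: 12.25
tool_pos: [0.6162, 0.1514, 0.0264]
orientation: [180.0, 0.1, -176.6]
wrist_force: [-1.4, -1.7, 8.0]
finger_gap: 0.203
grip_force: 40.4
```

>>> send_rows:
  moves:
    - [1,0,-0.0015,0,0]
    - [1,0,-0.0015,0,0]
    - [1,0,-0.0015,0,0]
    - [1,0,-0.0015,0,0]
    - [1,0,-0.001,0,0]
    - [1,0,-0.001,0,0]
    - [1,0,-0.001,0,0]
    - [1,0,0,0,0]

```text
time: 13.25
tool_pos: [0.6168, 0.1427, 0.0264]
orientation: [180.0, 0.1, -176.6]
wrist_force: [-1.9, 1.8, 8.7]
finger_gap: 0.206
grip_force: 40.4
```

>>> send_rows:
  moves:
    - [1,0,-0.001,0,0]
    - [1,0,-0.001,0,0]
    - [1,0,-0.001,0,0]
    - [1,0,0,0,0]
    - [1,0,0,0,0]
    - [1,0,0,0,0]
    - [1,0,0,0,0]
    - [1,0,0,0,0]

```text
time: 14.25
tool_pos: [0.6169, 0.1397, 0.0264]
orientation: [180.0, 0.1, -176.6]
wrist_force: [-0.9, 1.9, 8.2]
finger_gap: 0.203
grip_force: 40.4
```

>>> send_rows:
  moves:
    - [1,0,-0.001,0,0]
    - [1,0,-0.001,0,0]
    - [1,0,-0.001,0,0]
    - [1,0,0,0,0]
    - [1,0,0,0,0]
    - [1,0,0,0,0]
    - [1,0,0,0,0]
    - [1,0,0,0,0]

```text
time: 15.25
tool_pos: [0.6171, 0.1374, 0.0264]
orientation: [179.9, 0.1, -176.6]
wrist_force: [-1.4, 6.4, 8.5]
finger_gap: 0.204
grip_force: 40.4
```

>>> send_rows:
  moves:
    - [1,0,-0.001,0,0]
    - [1,0,-0.001,0,0]
    - [1,0,0,0,0]
    - [1,0,0,0,0]
    - [1,0,0,0,0]
    - [1,0,0,0,0]
    - [1,0,0,0,0]
    - [1,0,0,0,0]

```text
time: 16.25
tool_pos: [0.6171, 0.1373, 0.0264]
orientation: [179.8, 0.1, -176.6]
wrist_force: [-2.1, 20.9, 7.2]
finger_gap: 0.206
grip_force: 40.6
```

Run:
```python
from h import *
s=manip.read_state();print(s["tool_pos"],s["wrist_force"])
d=manip.snapshot("side");np.savez("pics/s4.npz",**d);cv2.imwrite("pics/s4.png",cv2.resize(d["img"][160:360,230:430],None,fx=3,fy=3))
```

```text
[0.61710295 0.13727299 0.026412  ] [-2.12423051 20.93539874  7.21150806]
```

View pics/s4.png

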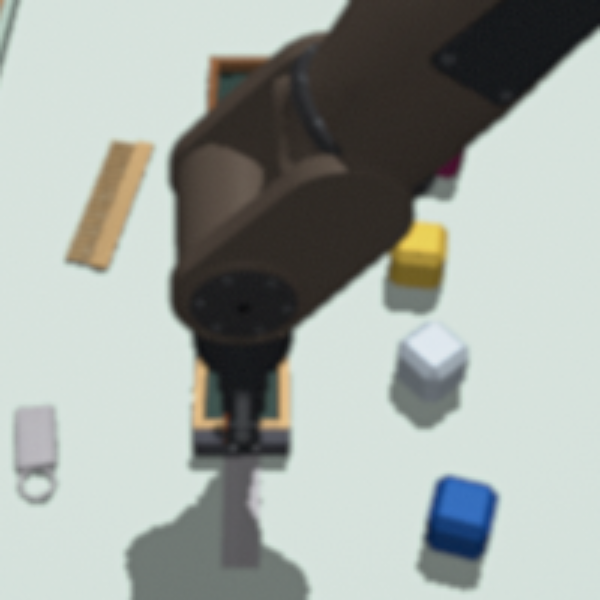

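The stop took 21 N and stopped moving 79 mm from where it started. The crop shows its bar hard against the tray end at (240,440). I'll release it, then lift, turn and go above the blue glass.

>>> send_rows:
  moves:
    - [1,0,0.001,0,0]
    - [0.3,0,0,0,0]
    - [0.2,0,0,0,0]
    - [0.0,0,0,0,0]
    - [-0.5,0,0,-0.04,0]
    - [-1,0,0,-0.06,0]
    - [-1,0,0,-0.05,0]
    - [-1,0,0,-0.03,0]

```text
time: 17.3
tool_pos: [0.6172, 0.1351, 0.2081]
orientation: [180.0, 0.2, -176.7]
wrist_force: [-0.9, 0.8, -0.3]
finger_gap: 1.003
grip_force: 0.0
```

>>> send_rows:
  moves:
    - [-1,0,0,0,10.69]
    - [-1,0,0,0,10.69]
    - [-1,0,0,0,10.69]
    - [-1,0,0,0,10.69]
    - [-1,0,0,0,10.69]
    - [-1,0,0,0,10.69]
    - [-1,0,0,0,10.69]
    - [-1,0,0,0,10.69]

```text
time: 18.3
tool_pos: [0.6167, 0.135, 0.2051]
orientation: [-180.0, -0.0, 97.5]
wrist_force: [-0.1, 0.1, 0.2]
finger_gap: 1.0
grip_force: 0.0
```

>>> send_rows:
  moves:
    - [-1,0,0,0,10.69]
    - [-1,0,0,0,10.69]
    - [-1,0.006,-0.045,0,0]
    - [-1,0.006,-0.045,0,0]
    - [-1,0.006,-0.045,0,0]
    - [-1,0.006,-0.046,0,0]
    - [-1,0,0,0,0]
    - [-1,0,0,0,0]

```text
time: 19.3
tool_pos: [0.447, 0.201, 0.2056]
orientation: [179.9, -0.0, 76.5]
wrist_force: [-0.5, -0.7, 0.2]
finger_gap: 0.998
grip_force: 0.0
```

```bash
cat >> h.py <<'E'
def glass(x0,y0,tag,ty=None):
    """wrist look at the glass near (x0,y0) mm; prints its top rect and the move onto it"""
    d=manip.snapshot("wrist");np.savez(f"pics/{tag}.npz",**d);cv2.imwrite(f"pics/{tag}.png",d["img"])
    W,C=comps(d,lo=.012,hi=.065,x=((x0-70)/1000,(x0+70)/1000),y=((y0-70)/1000,(y0+70)/1000))
    for m,c in C:
        if m.sum()<1500: continue
        h=np.percentile(W[m][:,2],97);r=top(d,(W,m),.05,.003);w=W[m];a=r[2]%90
        r2=cv2.minAreaRect((w[w[:,2]>.02][:,:2]*1000).astype(np.float32))
        yaw=a if a>48.35 else a+90
        if yaw>138.35: yaw-=90
        print(c.round(),m.sum(),"h",h.round(4),"top",np.round(r[0],1),np.round(r[1],1),"ang",round(a,1),"all",np.round(r2[0],1),np.round(r2[1],1),round(r2[2],1),d["img"][m].mean(0).round())
        go(*r[0],18,yaw)
E
python3 -c "
from h import *
print(manip.read_state()['time']);glass(446,203,'g0')"
```

```text
19.3
[316. 216.] 3347 h 0.0522 top [445.1 201. ] [38.8 39.1] ang 77.4 all [444.7 200.8] [50.3 49.6] 76.9 [99. 59. 36.]
at [447.2 200.8 205.4] yaw 76.44 turn -0.93 shift [ -0.3  -2.1 187.4] q1,q6 [16.5 30. ]
```

>>> send_rows:
  moves:
    - [-1,-0.0003,-0.002,0.03,-0.5]
    - [-1,0,0,0.05,0]
    - [-1,0,0,0.05,0]
    - [-1,0,0,0.04,0]
    - [-1,0,0,0.0194,0]
    - [-1,0,0,0,0]
    - [1,0,0,0,0]
    - [1,0,0,0,0]
  squeeze: 60

```text
time: 20.35
tool_pos: [0.445, 0.2013, 0.0168]
orientation: [179.9, -0.1, 77.0]
wrist_force: [-0.7, 0.3, 0.2]
finger_gap: 0.602
grip_force: 0.0
```

>>> send_rows:
  moves:
    - [1,0,0,0,0]
    - [1,0,0,0,0]
    - [1,0,0,-0.02,0]
    - [1,0,0,-0.04,0]
    - [1,0,0,-0.04,0]
    - [1,0,0,0,-10]
    - [1,0,0,0,-6.4]
    - [1,0,0,0,0]

```text
time: 21.35
tool_pos: [0.4444, 0.2012, 0.1166]
orientation: [179.9, -0.0, 93.3]
wrist_force: [0.5, -0.4, -2.2]
finger_gap: 0.573
grip_force: 63.1
```

```bash
cat >> h.py <<'E'
_a=np.radians(3.35);EX=np.array([np.cos(_a),np.sin(_a)]);EY=np.array([-EX[1],EX[0]]);O=np.array([628.9,-21.8])
def pocket(k): return O+[-253,-182,-111,-40,40,111][k]*EY
E
python3 -c "
from h import *
print([pocket(k).round(1) for k in range(6)]);go(*pocket(5),116,93.35)"
```

```text
[array([ 643.7, -274.4]), array([ 639.5, -203.5]), array([ 635.4, -132.6]), array([631.2, -61.7]), array([626.6,  18.1]), array([622.4,  89. ])]
at [444.4 201.2 116.6] yaw 93.32 turn -0.03 shift [-122.4  171.2    0.6] q1,q6 [16.6 13.3]
```

>>> send_rows:
  moves:
    - [1,-0.0124,0.0172,0,0]
    - [1,-0.025,0.035,0,0]
    - [1,-0.03,0.042,0,0]
    - [1,-0.03,0.042,0,0]
    - [1,-0.025,0.035,0,0]
    - [1,0,0,0,0]
    - [1,0,0,0.03,0]
    - [1,0,0,0.03,0]

```text
time: 22.35
tool_pos: [0.6225, 0.0886, 0.0553]
orientation: [180.0, -0.0, 93.3]
wrist_force: [0.7, -0.2, -3.9]
finger_gap: 0.573
grip_force: 63.4
```

```bash
python3 -c "
from h import *
s=manip.read_state();print(s['time'],s['finger_gap'],s['grip_force'])
go(*pocket(5),24,93.35)"
```

```text
22.35 0.5728012211532649 63.38231686502695
at [622.5  88.6  55.3] yaw 93.26 turn -0.09 shift [ 0.4 -0.1 31.3] q1,q6 [ 2.1 -1.2]
```

>>> send_rows:
  moves:
    - [1,0,0,0.016,0]
    - [1,0,0,0.01,0]
    - [1,0,0,0.0055,0]
    - [1,0,0,0,0]
    - [0.0,0,0,0,0]
    - [-0.4,0,0,0,0]
    - [-0.6,0,0,0,0]
    - [-0.6,0,0,-0.02,0]

```text
time: 23.35
tool_pos: [0.6219, 0.089, 0.0443]
orientation: [-179.9, -0.0, 93.4]
wrist_force: [0.3, 0.2, 1.6]
finger_gap: 0.797
grip_force: 0.0
```

>>> send_rows:
  moves:
    - [-1,0,0,-0.05,0]
    - [-1,0,0,-0.06,0]
    - [-1,0,0,-0.05,0]
    - [-1,0,0,0,0]
    - [-1,0,0,0,0]
    - [-1,0,0,0,0]
    - [-1,0,0,0,0]
    - [-1,0,0,0,0]

```text
time: 24.35
tool_pos: [0.6224, 0.089, 0.2038]
orientation: [-179.9, -0.0, 93.4]
wrist_force: [-0.7, 1.0, 0.7]
finger_gap: 1.001
grip_force: 0.0
```

```bash
python3 -c "
from h import *
glass(622,89,'p0')
go(456,328,205,128.5);d=manip.snapshot('side');np.savez('pics/s5.npz',**d)
W,C=comps(d,lo=.035,x=(.35,.7),y=(-.4,.4))
for m,c in C: print(c.round(),m.sum(),np.round(top(d,(W,m),.05)[0],0))
"
```

```text
[319. 207.] 8920 h 0.0591 top [621.  107.1] [38.2 76.1] ang 3.4 all [623.   81.2] [ 80.3 129.4] 3.9 [82. 79. 87.]
at [622.4  89.  203.9] yaw 93.37 turn -0.03 shift [ 18.1  -0.4 185.9] q1,q6 [ 2.1 -1.2]
at [622.4  89.  203.9] yaw 93.37 turn -35.13 shift [290.6  18.5  -1.1] q1,q6 [ 2.1 -1.2]
[394. 175.] 217 [ 402. -314.]
[377. 205.] 245 [ 453. -191.]
[370. 241.] 291 [475. -56.]
[374. 277.] 348 [464.  59.]
[311. 288.] 507 [621. 105.]
[382. 382.] 544 [453. 330.]
```

View pics/p0.png

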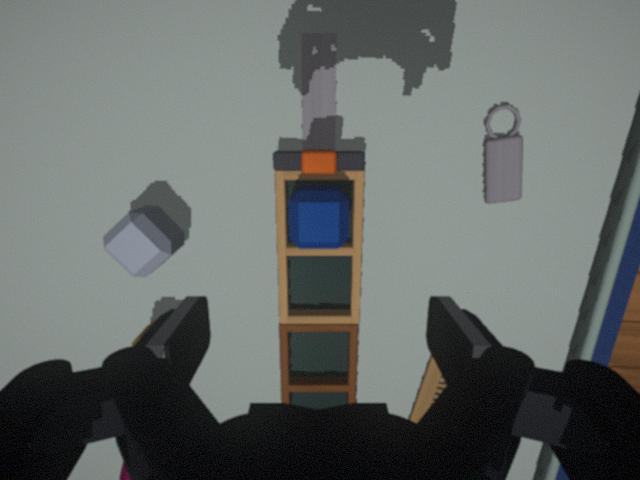

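The blue glass sits squarely in the end tray pocket (320,217), with the stop bar (320,158) still against the tray. Next, orange.

>>> send_rows:
  moves:
    - [-1,0,0,0,-8.8]
    - [-1,0,0,0,-8.8]
    - [-1,0,0,0,-8.8]
    - [-1,0,0,0,-8.7]
    - [-1,0.03,0.002,0,0]
    - [-1,0.05,0.003,0,0]
    - [-1,0.05,0.003,0,0]
    - [-1,0.05,0.003,0,0]

```text
time: 25.45
tool_pos: [0.5182, 0.2379, 0.2044]
orientation: [180.0, -0.0, 128.4]
wrist_force: [0.8, 0.1, 1.2]
finger_gap: 1.002
grip_force: 0.0
```

>>> send_rows:
  moves:
    - [-1,0.05,0.003,0,0]
    - [-1,0.05,0.004,0,0]
    - [-1,0.01,0,0,0]
    - [-1,0,0,0,0]
    - [-1,0,0,0,0]
    - [-1,0,0,0,0]
    - [-1,0,0,0,0]
    - [-1,0,0,0,0]

```text
time: 26.45
tool_pos: [0.4564, 0.327, 0.2044]
orientation: [-180.0, -0.0, 128.4]
wrist_force: [0.3, 0.5, 0.2]
finger_gap: 0.999
grip_force: 0.0
```

```bash
python3 -c "
from h import *
glass(455,328,'g1')"
```

```text
[315. 215.] 3369 h 0.0521 top [453.3 325.8] [39.5 38.9] ang 42.0 all [453.4 325.6] [50.  50.4] 40.3 [ 35.  66. 111.]
at [456.3 327.1 204.4] yaw 128.44 turn -3.59 shift [  1.   -3.1 186.4] q1,q6 [28.9 -9.6]
```

>>> send_rows:
  moves:
    - [-1,0.001,-0.003,0.03,-2.0]
    - [-1,0,0,0.05,0]
    - [-1,0,0,0.05,0]
    - [-1,0,0,0.04,0]
    - [-1,0,0,0.0184,0]
    - [-1,0,0,0,0]
    - [1,0,0,0,0]
    - [1,0,0,0,0]

```text
time: 27.5
tool_pos: [0.4537, 0.3265, 0.0171]
orientation: [179.9, 0.0, 130.5]
wrist_force: [0.5, 0.2, 0.4]
finger_gap: 0.602
grip_force: 0.0
```

>>> send_rows:
  moves:
    - [1,0,0,0,0]
    - [1,0,0,0,0]
    - [1,0,0,-0.03,0]
    - [1,0,0,-0.04,0]
    - [1,0,0,-0.03,9.3]
    - [1,0,0,0,9.3]
    - [1,0,0,0,9.3]
    - [1,0,0,0,9.2]

```text
time: 28.5
tool_pos: [0.4531, 0.3262, 0.1167]
orientation: [180.0, -0.0, 93.1]
wrist_force: [1.1, 1.2, -3.0]
finger_gap: 0.571
grip_force: 63.8
```

>>> send_rows:
  moves:
    - [1,-0.02,0.01,0,0]
    - [1,-0.04,0.02,0,0]
    - [1,-0.045,0.022,0,0]
    - [1,-0.045,0.022,0,0]
    - [1,-0.045,0.022,0,0]
    - [1,-0.045,0.022,0,0]
    - [1,-0.04,0.02,0,0]
    - [1,-0.037,0.017,0,0]

```text
time: 29.5
tool_pos: [0.6271, 0.0173, 0.1165]
orientation: [180.0, -0.0, 93.3]
wrist_force: [0.7, 0.2, -2.2]
finger_gap: 0.575
grip_force: 63.7
```

```bash
python3 -c "
from h import *
s=manip.read_state();print(s['time'],s['finger_gap'],s['grip_force'])
go(*pocket(4),24,93.35)"
```

```text
29.5 0.5751457728975561 63.732974119484425
at [627.1  17.3 116.5] yaw 93.34 turn -0.01 shift [ 0.8 -0.5 92.5] q1,q6 [-4.4 -7.8]
```

>>> send_rows:
  moves:
    - [1,0.0008,-0.0005,0.03,0]
    - [1,0,0,0.035,0]
    - [1,0,0,0.02,0]
    - [1,0,0,0.0075,0]
    - [1,0,0,0,0]
    - [0.0,0,0,0,0]
    - [-0.4,0,0,0,0]
    - [-0.6,0,0,0,0]

```text
time: 30.5
tool_pos: [0.6263, 0.0197, 0.024]
orientation: [179.9, 0.0, 93.4]
wrist_force: [0.1, -0.2, -0.2]
finger_gap: 0.798
grip_force: 0.0
```

>>> send_rows:
  moves:
    - [-0.6,0,0,-0.03,0]
    - [-1,0,0,-0.05,0]
    - [-1,0,0,-0.05,0]
    - [-1,0,0,-0.05,0]
    - [-1,0,0,0,-10.2]
    - [-1,0,0,0,-10.2]
    - [-1,0,0,0,-10.2]
    - [-1,0,0,0,-10.1]

```text
time: 31.5
tool_pos: [0.626, 0.0196, 0.2038]
orientation: [180.0, 0.0, 134.4]
wrist_force: [0.5, -1.0, 0.0]
finger_gap: 1.004
grip_force: 0.0
```

>>> send_rows:
  moves:
    - [-1,0.025,-0.015,0,0]
    - [-1,0.04,-0.025,0,0]
    - [-1,0.04,-0.025,0,0]
    - [-1,0.038,-0.022,0,0]
    - [-1,0,0,0,0]
    - [-1,0,0,0,0]
    - [-1,0,0,0,0]
    - [-1,0,0,0,0]

```text
time: 32.5
tool_pos: [0.4645, 0.0617, 0.2033]
orientation: [-180.0, -0.0, 134.0]
wrist_force: [-0.4, 0.6, -0.7]
finger_gap: 0.999
grip_force: 0.0
```

```bash
python3 -c "
from h import *
glass(465,60,'g2')"
```

```text
[314. 222.] 3369 h 0.0521 top [464.9  55.8] [38.5 38.7] ang 44.1 all [465.3  55.4] [50.1 49.5] 43.7 [137. 128. 121.]
at [464.4  61.7 203.3] yaw 134.05 turn -0.01 shift [ -4.6  -3.8 185.3] q1,q6 [ -0.5 -44.6]
```

>>> send_rows:
  moves:
    - [-1,-0.0048,-0.0038,0.03,0]
    - [-1,0,0,0.05,0]
    - [-1,0,0,0.05,0]
    - [-1,0,0,0.04,0]
    - [-1,0,0,0.0173,0]
    - [-1,0,0,0,0]
    - [1,0,0,0,0]
    - [1,0,0,0,0]

```text
time: 33.55
tool_pos: [0.4652, 0.0558, 0.0171]
orientation: [179.9, 0.1, 134.1]
wrist_force: [0.7, 1.4, 2.9]
finger_gap: 0.606
grip_force: 2.5
```

>>> send_rows:
  moves:
    - [1,0,0,0,0]
    - [1,0,0,0,0]
    - [1,0,0,-0.03,0]
    - [1,0,0,-0.04,0]
    - [1,0,0,-0.03,10.2]
    - [1,0,0,0,10.2]
    - [1,0,0,0,10.2]
    - [1,0,0,0,10.1]

```text
time: 34.55
tool_pos: [0.4645, 0.0558, 0.1169]
orientation: [179.9, -0.0, 93.0]
wrist_force: [0.1, -0.0, -2.3]
finger_gap: 0.569
grip_force: 64.1
```

>>> send_rows:
  moves:
    - [1,-0.015,0.02,0,0]
    - [1,-0.025,0.032,0,0]
    - [1,-0.03,0.037,0,0]
    - [1,-0.03,0.037,0,0]
    - [1,-0.0268,0.033,0,0]
    - [1,0,0,0,0]
    - [1,0,0,0,0]
    - [1,0,0,0,0]

```text
time: 35.55
tool_pos: [0.6301, -0.0608, 0.1165]
orientation: [-180.0, -0.0, 93.4]
wrist_force: [-0.1, 0.9, -2.7]
finger_gap: 0.573
grip_force: 64.2
```

```bash
python3 -c "
from h import *
s=manip.read_state();print(s['time'],s['finger_gap'],s['grip_force'])
go(*pocket(3),24,93.35)"
```

```text
35.55 0.5734107506826405 64.2005493119359
at [630.1 -60.8 116.5] yaw 93.4 turn 0.05 shift [-1.   1.1 92.5] q1,q6 [-11.5 -14.9]
```

>>> send_rows:
  moves:
    - [1,-0.001,0.0011,0.03,0]
    - [1,0,0,0.035,0]
    - [1,0,0,0.02,0]
    - [1,0,0,0.0075,0]
    - [1,0,0,0,0]
    - [0.0,0,0,0,0]
    - [-0.4,0,0,0,0]
    - [-0.6,0,0,0,0]

```text
time: 36.55
tool_pos: [0.6323, -0.0624, 0.0242]
orientation: [179.9, 0.0, 93.4]
wrist_force: [-0.3, 0.5, -0.8]
finger_gap: 0.798
grip_force: 0.0
```

>>> send_rows:
  moves:
    - [-0.6,0,0,-0.03,0]
    - [-1,0,0,-0.05,0]
    - [-1,0,0,-0.05,0]
    - [-1,0,0,-0.05,0]
    - [-1,0,0,0,4.3]
    - [-1,0,-0.03,0,0]
    - [-1,0,-0.04,0,0]
    - [-1,0.001,-0.04,0,0]

```text
time: 37.55
tool_pos: [0.5208, -0.0596, 0.2038]
orientation: [180.0, 0.0, 89.1]
wrist_force: [1.1, -0.8, -0.1]
finger_gap: 0.998
grip_force: 0.0
```

>>> send_rows:
  moves:
    - [-1,0,-0.03,0,0]
    - [-1,0,-0.014,0,0]
    - [-1,0,0,0,0]
    - [-1,0,0,0,0]
    - [-1,0,0,0,0]
    - [-1,0,0,0,0]
    - [-1,0,0,0,0]
    - [-1,0,0,0,0]

```text
time: 38.55
tool_pos: [0.4781, -0.0589, 0.2037]
orientation: [180.0, -0.0, 89.1]
wrist_force: [0.6, 0.2, 0.1]
finger_gap: 0.997
grip_force: 0.0
```

```bash
python3 -c "
from h import *
glass(478,-57,'g3')"
```

```text
[316. 217.] 3375 h 0.0522 top [476.2 -59.8] [38.5 39. ] ang 84.9 all [476.2 -60.2] [50.3 50.1] 85.5 [ 49. 117. 139.]
at [478.1 -58.9 203.7] yaw 89.07 turn 4.16 shift [ -1.   -1.8 185.7] q1,q6 [-14.9 -14. ]
```

>>> send_rows:
  moves:
    - [-1,-0.001,-0.0018,0.03,3.8]
    - [-1,0,0,0.05,0]
    - [-1,0,0,0.05,0]
    - [-1,0,0,0.04,0]
    - [-1,0,0,0.0177,0]
    - [-1,0,0,0,0]
    - [1,0,0,0,0]
    - [1,0,0,0,0]

```text
time: 39.6
tool_pos: [0.4767, -0.0599, 0.0169]
orientation: [179.9, 0.0, 85.3]
wrist_force: [0.0, 0.3, 0.1]
finger_gap: 0.609
grip_force: 0.0
```

>>> send_rows:
  moves:
    - [1,0,0,0,0]
    - [1,0,0,0,0]
    - [1,0,0,-0.03,0]
    - [1,0,0,-0.04,0]
    - [1,0,0,-0.03,-8.1]
    - [1,-0.01,0.018,0,0]
    - [1,-0.016,0.03,0,0]
    - [1,-0.018,0.034,0,0]

```text
time: 40.6
tool_pos: [0.5613, -0.0992, 0.1169]
orientation: [180.0, 0.0, 93.4]
wrist_force: [0.6, -1.1, -2.2]
finger_gap: 0.572
grip_force: 64.1
```

>>> send_rows:
  moves:
    - [1,-0.018,0.034,0,0]
    - [1,-0.012,0.023,0,0]
    - [1,-0.0078,0.0157,0,0]
    - [1,0,0,0,0]
    - [1,0,0,0,0]
    - [1,0,0,0,0]
    - [1,0,0,0,0]
    - [1,0,0,0,0]

```text
time: 41.6
tool_pos: [0.6353, -0.1323, 0.1161]
orientation: [180.0, -0.0, 93.4]
wrist_force: [0.5, -0.3, -1.9]
finger_gap: 0.573
grip_force: 64.0
```

```bash
python3 -c "
from h import *
s=manip.read_state();print(s['time'],s['finger_gap'],s['grip_force'])
go(*pocket(2),24,93.35)"
```

```text
41.6 0.5731108012533277 64.03487602248788
at [ 635.3 -132.3  116.1] yaw 93.37 turn 0.02 shift [-0.3  0.  92.1] q1,q6 [-17.6 -21. ]
```

>>> send_rows:
  moves:
    - [1,-0.0003,0,0.03,0]
    - [1,0,0,0.035,0]
    - [1,0,0,0.02,0]
    - [1,0,0,0.0072,0]
    - [1,0,0,0,0]
    - [0.0,0,0,0,0]
    - [-0.4,0,0,0,0]
    - [-0.6,0,0,0,0]

```text
time: 42.6
tool_pos: [0.6358, -0.1328, 0.0243]
orientation: [179.9, 0.0, 93.4]
wrist_force: [-0.5, -0.9, 0.7]
finger_gap: 0.798
grip_force: 0.0
```

>>> send_rows:
  moves:
    - [-0.6,0,0,-0.03,0]
    - [-1,0,0,-0.05,0]
    - [-1,0,0,-0.05,0]
    - [-1,0,0,-0.05,0]
    - [-1,0,0,0,9]
    - [-1,0,0,0,9]
    - [-1,-0.018,-0.028,0,0]
    - [-1,-0.025,-0.039,0,0]

```text
time: 43.6
tool_pos: [0.5592, -0.1574, 0.2037]
orientation: [180.0, 0.0, 75.4]
wrist_force: [0.1, -1.1, 0.1]
finger_gap: 0.996
grip_force: 0.0
```

>>> send_rows:
  moves:
    - [-1,-0.025,-0.039,0,0]
    - [-1,-0.025,-0.039,0,0]
    - [-1,-0.009,-0.014,0,0]
    - [-1,0,0,0,0]
    - [-1,0,0,0,0]
    - [-1,0,0,0,0]
    - [-1,0,0,0,0]
    - [-1,0,0,0,0]

```text
time: 44.6
tool_pos: [0.4561, -0.1911, 0.2036]
orientation: [-180.0, -0.0, 75.4]
wrist_force: [0.4, 0.0, 0.5]
finger_gap: 1.003
grip_force: 0.0
```

```bash
python3 -c "
from h import *
glass(455,-191,'g4')"
```

```text
[318. 221.] 3364 h 0.0521 top [ 455.1 -195.4] [38.7 39. ] ang 74.4 all [ 454.9 -195.9] [50.1 50. ] 75.2 [69. 43. 94.]
at [ 456.  -191.1  203.7] yaw 75.38 turn 0.96 shift [ -4.4   0.3 185.7] q1,q6 [-30.4 -15.8]
```

>>> send_rows:
  moves:
    - [-1,-0.0044,0.0002,0.03,0.5]
    - [-1,0,0,0.05,0]
    - [-1,0,0,0.05,0]
    - [-1,0,0,0.04,0]
    - [-1,0,0,0.0177,0]
    - [-1,0,0,0,0]
    - [1,0,0,0,0]
    - [1,0,0,0,0]

```text
time: 45.65
tool_pos: [0.4554, -0.1958, 0.0171]
orientation: [179.9, 0.0, 74.9]
wrist_force: [0.0, -0.6, 0.0]
finger_gap: 0.606
grip_force: 0.0
```

>>> send_rows:
  moves:
    - [1,0,0,0,0]
    - [1,0,0,0,0]
    - [1,0,0,-0.03,0]
    - [1,0,0,-0.04,0]
    - [1,0,0,-0.03,-9.2]
    - [1,0,0,0,-9.2]
    - [1,-0.002,0.02,0,0]
    - [1,-0.004,0.035,0,0]

```text
time: 46.65
tool_pos: [0.5103, -0.1984, 0.1171]
orientation: [180.0, 0.0, 93.2]
wrist_force: [0.1, -1.6, -1.9]
finger_gap: 0.574
grip_force: 63.5
```

>>> send_rows:
  moves:
    - [1,-0.004,0.04,0,0]
    - [1,-0.004,0.04,0,0]
    - [1,-0.003,0.03,0,0]
    - [1,-0.0017,0.0187,0,0]
    - [1,0,0,0,0]
    - [1,0,0,0,0]
    - [1,0,0,0,0]
    - [1,0,0,0,0]

```text
time: 47.65
tool_pos: [0.639, -0.2038, 0.1163]
orientation: [180.0, -0.0, 93.3]
wrist_force: [0.3, 0.1, -1.8]
finger_gap: 0.574
grip_force: 63.5
```

```bash
python3 -c "
from h import *
s=manip.read_state();print(s['time'],s['finger_gap'],s['grip_force'])
go(*pocket(1),24,93.35)"
```

```text
47.65 0.5740863749318308 63.47160704433918
at [ 639.  -203.8  116.3] yaw 93.25 turn -0.1 shift [ 0.3  0.5 92.3] q1,q6 [-23.3 -26.6]
```

>>> send_rows:
  moves:
    - [1,0.0003,0.0005,0.03,0]
    - [1,0,0,0.035,0]
    - [1,0,0,0.02,0]
    - [1,0,0,0.0073,0]
    - [1,0,0,0,0]
    - [0.0,0,0,0,0]
    - [-0.4,0,0,0,0]
    - [-0.6,0,0,0,0]

```text
time: 48.65
tool_pos: [0.6401, -0.2035, 0.0242]
orientation: [180.0, 0.0, 93.3]
wrist_force: [0.4, 0.2, -0.3]
finger_gap: 0.798
grip_force: 0.0
```

>>> send_rows:
  moves:
    - [-0.6,0,0,-0.03,0]
    - [-1,0,0,-0.05,0]
    - [-1,0,0,-0.05,0]
    - [-1,0,0,-0.05,0]
    - [-1,0,0,0,-9.9]
    - [-1,0,0,0,-9.9]
    - [-1,0,0,0,-9.9]
    - [-1,0.004,-0.03,0,0]

```text
time: 49.65
tool_pos: [0.6131, -0.2159, 0.2037]
orientation: [180.0, 0.0, 123.2]
wrist_force: [-0.6, 0.5, 1.0]
finger_gap: 1.002
grip_force: 0.0
```

>>> send_rows:
  moves:
    - [-1,0.006,-0.045,0,0]
    - [-1,0.006,-0.045,0,0]
    - [-1,0.006,-0.045,0,0]
    - [-1,0.006,-0.045,0,0]
    - [-1,0.004,-0.035,0,0]
    - [-1,0.002,-0.016,0,0]
    - [-1,0,0,0,0]
    - [-1,0,0,0,0]

```text
time: 50.65
tool_pos: [0.4032, -0.3167, 0.2038]
orientation: [180.0, 0.0, 123.0]
wrist_force: [1.1, 0.4, 0.5]
finger_gap: 1.003
grip_force: 0.0
```

```bash
python3 -c "
from h import *
glass(403,-318,'g5')"
```

```text
[314. 220.] 3361 h 0.0521 top [ 402.2 -321.8] [39.1 38.2] ang 31.3 all [ 402.5 -322.2] [50.1 50.3] 31.0 [51. 73. 34.]
at [ 403.3 -316.6  203.7] yaw 123.02 turn 1.73 shift [ -3.9  -3.7 185.7] q1,q6 [-45.5 -78.5]
```

>>> send_rows:
  moves:
    - [-1,-0.0039,-0.0037,0.03,1.9]
    - [-1,0,0,0.05,0]
    - [-1,0,0,0.05,0]
    - [-1,0,0,0.04,0]
    - [-1,0,0,0.0177,0]
    - [-1,0,0,0,0]
    - [1,0,0,0,0]
    - [1,0,0,0,0]

```text
time: 51.7
tool_pos: [0.402, -0.3224, 0.017]
orientation: [180.0, 0.1, 121.1]
wrist_force: [2.8, 1.5, 2.0]
finger_gap: 0.602
grip_force: 1.3
```

>>> send_rows:
  moves:
    - [1,0,0,0,0]
    - [1,0,0,0,0]
    - [1,0,0,-0.03,0]
    - [1,0,0,-0.04,0]
    - [1,0,0,-0.03,9.3]
    - [1,0,0,0,9.2]
    - [1,0,0,0,9.2]
    - [1,0.003,0.02,0,0]

```text
time: 52.7
tool_pos: [0.4211, -0.3181, 0.1167]
orientation: [180.0, 0.0, 93.3]
wrist_force: [0.4, -0.2, -2.6]
finger_gap: 0.573
grip_force: 64.1
```

>>> send_rows:
  moves:
    - [1,0.005,0.037,0,0]
    - [1,0.006,0.043,0,0]
    - [1,0.006,0.045,0,0]
    - [1,0.006,0.043,0,0]
    - [1,0.005,0.035,0,0]
    - [1,0.0024,0.0207,0,0]
    - [1,0,0,0,0]
    - [1,0,0,0,0]

```text
time: 53.7
tool_pos: [0.6424, -0.2741, 0.1159]
orientation: [-180.0, -0.0, 93.5]
wrist_force: [0.3, 0.6, -2.7]
finger_gap: 0.573
grip_force: 64.1
```

```bash
python3 -c "
from h import *
s=manip.read_state();print(s['time'],s['finger_gap'],s['grip_force'])
go(*pocket(0),24,93.35)"
```

```text
53.7 0.5726334943221613 64.11970334127545
at [ 642.4 -274.1  115.9] yaw 93.47 turn 0.12 shift [-0.3  1.3 91.9] q1,q6 [-28.5 -32. ]
```

Place it, lift, and withdraw toward the base so the cameras get a clear view.

>>> send_rows:
  moves:
    - [1,-0.0003,0.0013,0.03,0]
    - [1,0,0,0.035,0]
    - [1,0,0,0.02,0]
    - [1,0,0,0.0069,0]
    - [1,0,0,0,0]
    - [0.0,0,0,0,0]
    - [-0.4,0,0,0,0]
    - [-0.6,0,0,0,0]

```text
time: 54.7
tool_pos: [0.6444, -0.2749, 0.0249]
orientation: [179.9, 0.0, 93.4]
wrist_force: [0.2, 0.3, 0.3]
finger_gap: 0.798
grip_force: 0.0
```

>>> send_rows:
  moves:
    - [-0.6,0,0,-0.03,0]
    - [-1,0,0,-0.05,0]
    - [-1,0,0,-0.05,0]
    - [-1,0,0,-0.05,0]
    - [-1,0,-0.04,0,0]
    - [-1,0,-0.05,0,0]
    - [-1,0,-0.05,0,0]
    - [-1,0,0,0,0]

```text
time: 55.7
tool_pos: [0.5019, -0.2831, 0.2051]
orientation: [180.0, 0.0, 93.3]
wrist_force: [1.2, -0.3, -0.2]
finger_gap: 1.001
grip_force: 0.0
```

```bash
python3 -c "
from h import *
for n in('scene','side'):
    d=manip.snapshot(n);np.savez(f'pics/{n}9.npz',**d);cv2.imwrite(f'pics/{n}9.png',d['img'])
    W,C=comps(d,lo=.035,x=(.35,.72),y=(-.42,.4))
    for m,c in C: print(n,c.round(),m.sum(),np.percentile(W[m][:,2],97).round(3),np.round(top(d,(W,m),.056)[0],0))
cv2.imwrite('pics/sc9.png',cv2.resize(cv2.imread('pics/scene9.png')[160:360,100:500],None,fx=2,fy=2))
print(manip.read_state()['tool_pos'])
"
```

```text
scene [363. 268.] 379 0.06 [629.  89.]
scene [300. 268.] 380 0.061 [636. -62.]
scene [334. 268.] 373 0.061 [631.  20.]
scene [383. 266.] 116 0.062 [622. 137.]
scene [212. 270.] 401 0.061 [ 648. -273.]
scene [242. 269.] 389 0.06 [ 645. -202.]
scene [271. 269.] 375 0.061 [ 642. -132.]
side [312. 182.] 244 0.059 [ 641. -270.]
side [312. 199.] 258 0.059 [ 638. -198.]
side [312. 218.] 283 0.059 [ 633. -125.]
side [311. 237.] 307 0.059 [630. -57.]
side [311. 262.] 349 0.059 [624.  24.]
side [311. 289.] 512 0.06 [619. 109.]
[ 0.50457625 -0.28337664  0.20494288]
```

View pics/sc9.png

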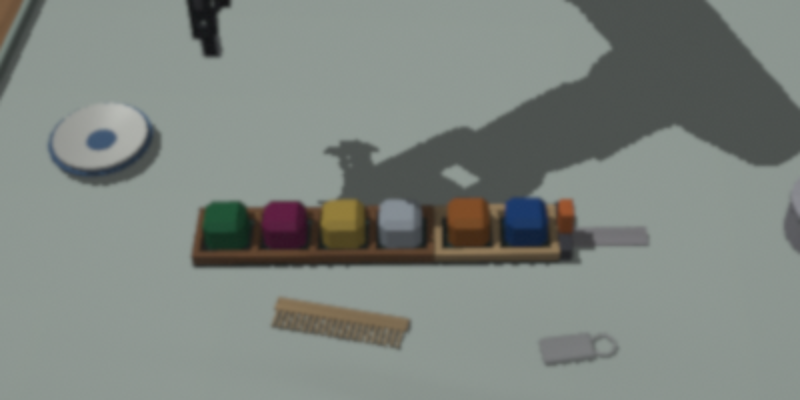

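View pics/side9.png

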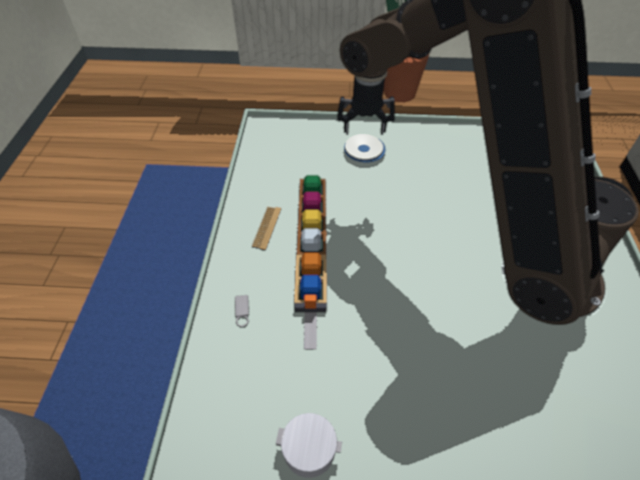

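Both views show all six weights, each in its own pocket, with tops level at about 56 mm. The halves meet with no gap (scene crop column 433), the stop is against the tray (565,215), and the bystanders look untouched. I'm handing it in.

```bash
python3 -c "
from rig import manip
print(manip.sign_off())"
```

```text
the job is handed in; nothing more can be done
None
```

I handed the job in at about 56 s: the loose half is flush against the fixed half, the end stop presses on it, all six paperweights have their own pockets, and the tin, saucers, comb and fob were left alone.

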